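# Dose from the laundry pump into the measuring cup

### The job

Lift the green peg out of the aluminium measuring cup and put it back, foot down and fully home, in the empty slot of the rack; then stand the cup upright on the slab, centred under the pump's spout, and let go of it. Then press the pump's plunger down until it bottoms on its stop, hold it there for a second and let it rise fully again. Never work the pump without the cup below its spout, and do not disturb the bottle, tub, brush or the two other pegs.

Things in the scene. Friction and masses are not known exactly. Their poses are not given: they have to be found in the camera images.
- peg: the loose green plastic peg that stands upright in the measuring cup at the start: a round rod 22 mm in diameter, 125 mm long, about 35 g, with chamfered foot and top. Origin: centre of its foot; z runs up along the rod
- peg_b: an identical green peg standing in one of the rack's slots (origin and axes as for peg); leave it alone
- peg_c: another identical green peg standing in a slot of the rack (origin and axes as for peg); leave it alone
- rack: wooden rack fixed on the front (robot side) of a low tiled upstand. Block 50 mm deep (x), 172 mm long (y), 45 mm high; origin: centre of its underside, which is 40 mm above the slab, so its top is 85 mm above the slab. Three round slots open upward at y = -56, 0 and +56 mm, x = 0, each 25 mm in diameter and 35 mm deep (slot floor 10 mm above the origin). The upstand behind begins 25 mm beyond the origin in x and is 110 mm high and 30 mm thick
- slot_pad: thin black rubber disc, 17 mm across and 1.5 mm thick, fixed on the floor of the slot that is empty at the start. Origin: the centre of that slot, at slot-floor level (49.5 mm above the slab); a peg put home stands on the disc, its foot 51 mm above the slab
- cup: aluminium measuring cup standing on the slab, about 90 g, loose: outside diameter 58 mm at the foot and 62 mm at the rim, 70 mm high, wall 3 mm, floor 4 mm thick. A straight flat bar handle, 14 mm wide and 10 mm high, sticks out along the cup's +x from the wall to 117 mm from the cup's axis, its middle 57 mm above the cup's foot. Origin: centre of the underside; z up
- cup_mouth (a point): centre of the cup's mouth, level with the rim, 70 mm above the cup's foot
- cup_handle (a point): point in the middle of the cup's handle, 78 mm from the cup's axis, 57 mm above the cup's foot; the handle can be pinched across its 14 mm width from above
- dispenser: white pump dispenser bolted to the slab: can 86 mm in diameter, 135 mm high, tapering to a 40 mm neck that ends 172 mm above the slab. Origin: centre of its underside, on the plunger's axis; the spout overhangs towards its own -x
- plunger (a joint): stroke of the pump's plunger in m: 0 at the top, 0.030 bottomed on its stop. Sprung: about 3 N to start it, 9 N at the stop; it rises by itself when let go
- head_top (a point): centre of the plunger's flat round top, 40 mm in diameter, 235 mm above the slab when up; the place to press, straight down. The head and the spout move down together
- nozzle (a point): lower end of the spout's downturned tip, 95 mm from the plunger's axis, 200 mm above the slab when up and 170 mm when pressed. The spout is a 12 mm round bar whose level part runs from the head, its centre line 222 mm above the slab
- bottle: bystander: grey bottle, 64 mm in diameter, 170 mm high, standing loose. Origin: centre of its underside
- tub: bystander: transparent plastic tub with white clip-on lid, 178 x 128 mm over the lid (x, y), 78 mm high. Origin: centre of its underside
- brush: bystander: bamboo scrubbing brush lying bristles down, 190 mm long (x), 52 mm wide, 38 mm high. Origin: centre of its underside
Things that resemble listed ones, but are neither listed nor needed, are in the scene too. What is shaped like the dispenser but purple is not meant.

How it is judged:
By the outcome, as a careful person would: the job done as asked, in the order asked, and still so for the second after the job is handed in, with the robot touching nothing.
It also fails if it takes over 72 s, if anything falls off the work surface, if the arm or the gripper's body presses on something with over 40 N, if the wrist force passes 120 N, or if a joint passes its speed limit or range.

### The arm

A 7-joint arm with a two-finger parallel gripper is mounted at the origin on the work surface. World frame = base frame: x ahead of the robot, y to its left, z up, the work surface at z = 0. Lengths are in m, angles in rad, forces in N, time in s.
With the tool pointing down it reaches from about 0.425 to 0.875 m from the base axis. Payload 4.7 kg.
Tool frame: the origin (TCP) lies at the very end of the fingers, on their centre line; the grasp point (between the pads) lies 19 mm behind it; z points along the fingers, y is the line along which they close (so a half turn about z gives the same grasp; the last joint's range is limited). The gripper opens to 85 mm and grips with 20 to 120 N. Pads are 22 mm wide; open, the fingers measure 114 mm over their backs; the gripper's body (76 mm by 85 mm) begins 54 mm behind the grasp point. The pads swing forward as they close: fully open they stand 13 mm farther back than shut.
Start: joints at [-1.277, 0.321, -0.07, 1.45, 0.023, 1.371, -0.057], TCP at [0.18, 0.625, 0.231] pointing down, gripper open.
Joint ranges: [-2.86, 2.86], [-0.3, 2.09], [-1.38, 1.24], [0.06, 2.45], [-1.56, 4.7], [0.09, 2.05], [-2.69, 2.69]. Speed limits (rad/s): [2.57, 2.57, 3.14, 3.14, 3.14, 3.14, 3.14].

### API

Orientations are given as [roll, pitch, yaw] about the fixed x, y, z axes, in that order (R = Rz(yaw) Ry(pitch) Rx(roll)).
In Python, from bench import manip gives the robot as it stands.
- The arm moves only by the tool drive_tool, never from a script. Its argument "deltas" is a list of rows, each an object of numbers: "claw": the opening, from -1 (shut) to 1 (fully open); "dx", "dy", "dz": the shift along the tool's x, y, z in m; "wx", "wy", "wz": the turn, a rotation vector about the tool's x, y, z in rad. In form: [{"claw": .., "dx": .., "dy": .., "dz": .., "wx": .., "wy": .., "wz": ..}, ...]. A call has exactly 5 rows; each row is the pose to reach, as a shift and turn from the pose commanded when the call began, along the tool's axes at that moment; what a row does not reach only later rows make up. A row lasts 1/10 s, in which the tool goes at most 50 mm and 8.59 degrees, less where a joint would pass 70% of its speed; a pose out of reach is approached as far as the arm can. A call with a gripper value outside its range is refused whole. The fingers move at their own pace and stop on an object; "squeeze" is the grip in N (left out, the last holds). Time passes only in rows, so rows that repeat a pose let the fingers close, or fill a call up. It gives the time, the measured TCP pose, the force, the opening and the grip force at its end, in the units of the state.
- manip.sense(): the state, without advancing time (a new reading comes with each control period).
- manip.read_camera(name): name is "side" or "top"; returns the picture (420x560x3 uint8, red, green, blue); there is no depth.
- manip.calibration(name): a dict with "fx", "fy", "cx", "cy" (pixels), "eye" and "rotation" of the camera in the world. Camera axes: x right, y up, looking along -z (the intrinsics and any distortion apply to the point x, -y, -z); pixel columns grow to the right and rows downward; lengths in m; the calibration is good to about 2 mm. A picture is of the moment at which its call begins. calibration takes no time and is no camera call.
- manip.finish_job(): hands the job in; it is judged then, once.
Trained networks look in the newest picture that a camera, given by its name, has taken for a name from the list of things; names that differ only in an ending like _2 or _b are one class to them, and where a whole thing is asked for, a point or a joint stands for the part that bears it (a point fixed in the world has none). Each returns a list of dicts, best first, with "p" (0 to 1); they miss things now and then, are a little off and sometimes report something else, mostly with a low value. They report only what shows in the picture. A call takes as long as a camera call. They do not tell look-alikes from the thing itself.
- manip.look_for(camera, label): "centre" ([x, y, z] in m, in world coordinates, good to about 4 mm: the middle of the surface that is visible of it).
- manip.landmark_of(camera, label): "centre" ([x, y, z] in m, in world coordinates, good to about 4 mm: a listed point, or the origin of a listed thing).
The state is a dict: "time_s": time; "joint_positions": joint angles; "qd": joint speeds; "joint_torque": joint torques, N m; "tcp_pos": TCP position; "orientation": TCP orientation; "contact_force": force on the tool from outside, world axes, zero at the start; "moment": the same for the moment, N m; "width": finger opening in m; "grasp_force": force on a finger pad.
Only numpy, scipy, OpenCV 4.12 (cv2) and the standard library are available. Lean on these libraries where they do the work, as an engineer would, in place of code of your own. Each camera call takes 0.05 s, during which the arm holds its last target. There are 200 camera calls.

## Working session

There is one attempt and no reset: what is moved stays moved. The work goes in short steps, Python scripts to look and compute and a tool call to move; the robot and the scene stay as the last step left them, time stands still between calls to the robot, and variables do not carry over. Pictures are saved under pics/ and viewed, at most 12 in all, crops included, and the job is handed in when it is done.

Besides the shell and the picture viewer there is one more tool, called after "Emit:" as name(argument=value, ...) on one line, values as JSON. drive_tool: Moves the arm, as the interface text tells. Its arguments: {"type":"object","properties":{"deltas":{"type":"array","items":{"type":"object","properties":{"claw":{"type":"number"},"dx":{"type":"number"},"dy":{"type":"number"},"dz":{"type":"number"},"wx":{"type":"number"},"wy":{"type":"number"},"wz":{"type":"number"}}}},"squeeze":{"type":"number"}},"required":["deltas"]}

```bash
mkdir -p pics; ls
cat > h.py <<'E'
import numpy as np, cv2
from bench import manip
def shot(c,n):
    im=manip.read_camera(c); cv2.imwrite(f'pics/{n}.png',im[:,:,::-1]); return im
def proj(c,p):
    k=manip.calibration(c); q=np.array(k['rotation']).T@(np.array(p)-np.array(k['eye']))
    return k['cx']+k['fx']*q[0]/-q[2], k['cy']+k['fy']*-q[1]/-q[2]
def ray(c,u,v,z):
    k=manip.calibration(c); d=np.array(k['rotation'])@np.array([(u-k['cx'])/k['fx'],-(v-k['cy'])/k['fy'],-1])
    e=np.array(k['eye']); return e+d*(z-e[2])/d[2]
E
python3 - <<'E'
from h import *
a=shot('side','s0');b=shot('top','t0')
for c in ('side','top'):
    print(c,manip.calibration(c))
    for l in ['peg','rack','slot_pad','cup','cup_mouth','cup_handle','dispenser','head_top','nozzle','bottle','tub','brush']:
        for r in manip.landmark_of(c,l)[:4]: print(c,l,np.round(r['centre'],3),round(r['p'],2),np.round(proj(c,r['centre'])))
print(manip.sense())
E
```

```text
pics
side {'fx': 396.7255962197485, 'fy': 396.7255962197485, 'cx': 283.8772051177355, 'cy': 204.89856958242578, 'eye': array([-0.06335185, -0.56554462,  0.78289465]), 'rotation': array([ 0.91395103, -0.02004764, -0.74920075])}Traceback (most recent call last):
  File "<stdin>", line 6, in <module>
  File "h.py", line 7, in proj
    return k['cx']+k['fx']*q[0]/-q[2], k['cy']+k['fy']*-q[1]/-q[2]
                           ~^^^
IndexError: invalid index to scalar variable.
```

```bash
sed -i "s/np.array(k\['rotation'\])/RR(k)/; 2a from scipy.spatial.transform import Rotation as Ro\ndef RR(k): return Ro.from_euler('xyz',k['rotation']).as_matrix()" h.py
python3 - <<'E'
from h import *
for c in ('side','top'):
    print(c,manip.calibration(c))
    for l in ['peg','rack','slot_pad','cup','cup_mouth','cup_handle','dispenser','head_top','nozzle','bottle','tub','brush']:
        for r in manip.landmark_of(c,l)[:4]: print(c,l,np.round(r['centre'],3),round(r['p'],2),np.round(proj(c,r['centre'])))
print(manip.sense())
E
```

```text
side {'fx': 396.7255962197485, 'fy': 396.7255962197485, 'cx': 283.8772051177355, 'cy': 204.89856958242578, 'eye': array([-0.06335185, -0.56554462,  0.78289465]), 'rotation': array([ 0.91395103, -0.02004764, -0.74920075])}
side peg [ 0.686 -0.02   0.052] 0.8 [339. 214.]
side peg [ 0.484 -0.246  0.004] 0.78 [353. 308.]
side peg [ 0.688 -0.077  0.05 ] 0.6 [354. 223.]
side rack [ 0.683 -0.015  0.04 ] 0.63 [337. 217.]
side rack [ 0.58  -0.456 -0.   ] 0.48 [453. 342.]
side cup [ 0.48  -0.236 -0.   ] 0.9 [349. 308.]
side cup_mouth [ 0.482 -0.239  0.069] 0.8 [354. 289.]
side cup_mouth [ 0.482 -0.247  0.002] 0.25 [353. 309.]
side cup_handle [ 0.544 -0.285  0.059] 0.65 [385. 289.]
side dispenser [ 0.38   0.325 -0.003] 0.95 [188. 216.]
side dispenser [ 0.569  0.246 -0.   ] 0.87 [251. 203.]
side dispenser [ 0.319 -0.186  0.001] 0.65 [286. 332.]
side head_top [0.379 0.325 0.232] 0.91 [177. 150.]
side head_top [ 0.309 -0.186  0.233] 0.63 [286. 263.]
side head_top [0.574 0.243 0.234] 0.52 [251. 138.]
side nozzle [ 0.233 -0.23   0.197] 0.66 [271. 311.]
side nozzle [0.301 0.279 0.199] 0.56 [162. 177.
[... 1539 characters left out ...]
s': 1.35, 'joint_positions': array([-1.27690141,  0.32101193, -0.07009664,  1.4505144 ,  0.02258525,
        1.3707971 , -0.05694844]), 'qd': array([ 0.00091301,  0.00024313,  0.0007765 ,  0.00120899,  0.00010666,
       -0.00011081, -0.00066945]), 'joint_torque': array([-2.98094801e-04, -4.93388987e+01, -3.81558565e-01, -3.14567399e+01,
        1.33078455e-02,  1.48805237e-03,  2.34863435e-06]), 'tcp_pos': array([0.17952747, 0.62472934, 0.2313335 ]), 'orientation': array([3.14153661e+00, 3.10063444e-05, 2.86176251e+00]), 'contact_force': array([ 0.22583672,  0.12332338, -0.57498328]), 'moment': array([-0.02578588, -0.03589494, -0.04969759]), 'grasp_force': 0.0, 'width': 0.08544660685506686}
```

View pics/s0.png

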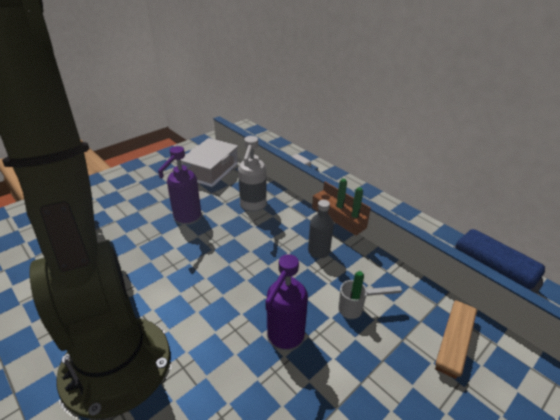

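View pics/t0.png

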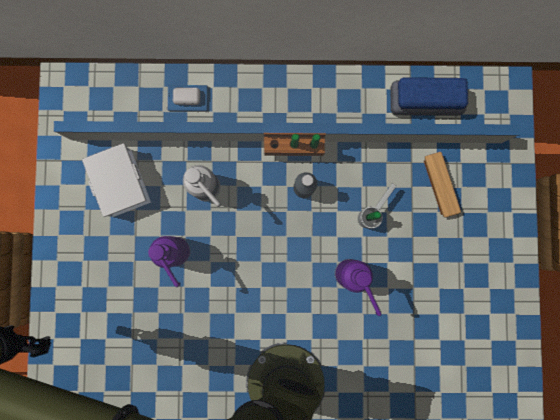

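```bash
cat >> h.py <<'E'
def to(p,yaw=np.pi/2):
    s=manip.sense(); R=Ro.from_euler('xyz',s['orientation']); T=Ro.from_euler('xyz',[np.pi,0,yaw])
    print('t',s['time_s'],'tcp',np.round(s['tcp_pos'],4),'d',np.round(R.inv().apply(np.array(p)-s['tcp_pos']),4),'w',np.round((R.inv()*T).as_rotvec(),3),'F',np.round(s['contact_force'],1),'w',round(s['width'],4),'g',s['grasp_force'])
E
python3 - <<'E'
from h import *
a=cv2.imread('pics/s0.png')[230:350,290:430]; b=cv2.imread('pics/t0.png')[120:240,260:400]
cv2.imwrite('pics/c0.png',np.hstack([cv2.resize(x,(390,334),interpolation=2) for x in(a,b)]))
to((.35,.47,.35))
for p in [(.483,-.245,.129),(.481,-.24,.07),(.684,.037,.085),(.502,.181,.2)]: print(p,np.round(proj('top',p)),np.round(proj('side',p)))
E
```

```text
t 1.35 tcp [0.1795 0.6247 0.2313] d [-0.2066 -0.1016 -0.1187] w [ 0.    -0.     1.291] F [ 0.2  0.1 -0.6] w 0.0854 g 0.0
(0.483, -0.245, 0.129) [377. 214.] [360. 272.]
(0.481, -0.24, 0.07) [371. 216.] [354. 289.]
(0.684, 0.037, 0.085) [274. 144.] [325. 196.]
(0.502, 0.181, 0.2) [217. 204.] [245. 165.]
```

View pics/c0.png

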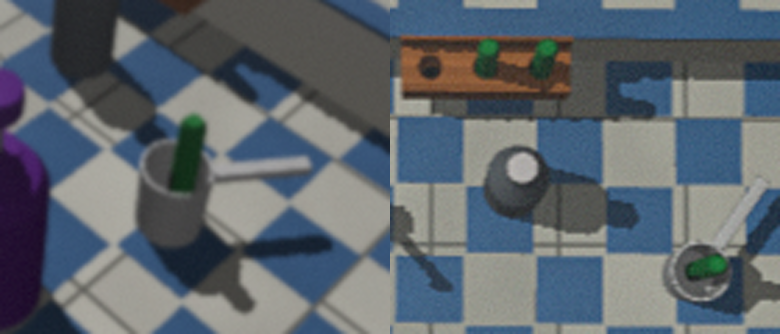

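Peg candidates in the side picture are the one in the cup at (358,285), which is the one I want, and the rack pegs at (342,192) and (357,203). Pump candidates are the white one at (252,175), which is the right one, and the purple ones at (183,190) and (287,305). The crop confirms the green peg standing in the aluminium cup. The empty slot is the left one in the top picture at (274,144).

Emit:
drive_tool(deltas=[{"dx": -0.04, "dy": -0.02, "dz": -0.03, "wz": 0.14, "claw": 1}, {"dx": -0.08, "dy": -0.04, "dz": -0.055, "wz": 0.28, "claw": 1}, {"dx": -0.12, "dy": -0.06, "dz": -0.08, "wz": 0.42, "claw": 1}, {"dx": -0.16, "dy": -0.08, "dz": -0.1, "wz": 0.56, "claw": 1}, {"dx": -0.2, "dy": -0.1, "dz": -0.12, "wz": 0.7, "claw": 1}])

```text
invalid input at $.deltas[0]: expected keys claw, dx, dy, dz, wx, wy, wz
```

```bash
python3 -c "
from h import *
to((.5,.27,.36))"
```

```text
t 1.35 tcp [0.1795 0.6247 0.2313] d [-0.406  -0.2524 -0.1287] w [ 0.    -0.     1.291] F [ 0.2  0.1 -0.6] w 0.0854 g 0.0
```

Emit:
drive_tool(deltas=[{"dx": -0.04, "dy": -0.02, "dz": -0.03, "wx": 0, "wy": 0, "wz": 0.14, "claw": 1}, {"dx": -0.08, "dy": -0.04, "dz": -0.055, "wx": 0, "wy": 0, "wz": 0.28, "claw": 1}, {"dx": -0.12, "dy": -0.06, "dz": -0.08, "wx": 0, "wy": 0, "wz": 0.42, "claw": 1}, {"dx": -0.16, "dy": -0.08, "dz": -0.1, "wx": 0, "wy": 0, "wz": 0.56, "claw": 1}, {"dx": -0.2, "dy": -0.1, "dz": -0.12, "wx": 0, "wy": 0, "wz": 0.7, "claw": 1}])

```text
time_s: 1.85
tcp_pos: [0.3424, 0.4747, 0.351]
orientation: [3.141, -0.001, 2.156]
contact_force: [1.5, 0.4, 0.4]
width: 0.0853
grasp_force: 0.0
```

```bash
python3 -c "
from h import *
to((.47,.28,.36))"
```

```text
t 1.85 tcp [0.3424 0.4747 0.351 ] d [-0.2328 -0.0012 -0.0092] w [ 0.001 -0.001  0.586] F [1.5 0.4 0.4] w 0.0853 g 0.0
```

Emit:
drive_tool(deltas=[{"dx": -0.047, "dy": 0, "dz": 0, "wx": 0, "wy": 0, "wz": 0.12, "claw": 1}, {"dx": -0.094, "dy": 0, "dz": 0, "wx": 0, "wy": 0, "wz": 0.24, "claw": 1}, {"dx": -0.14, "dy": 0, "dz": 0, "wx": 0, "wy": 0, "wz": 0.36, "claw": 1}, {"dx": -0.187, "dy": 0, "dz": 0, "wx": 0, "wy": 0, "wz": 0.48, "claw": 1}, {"dx": -0.232, "dy": 0, "dz": 0, "wx": 0, "wy": 0, "wz": 0.59, "claw": 1}])

```text
time_s: 2.35
tcp_pos: [0.4715, 0.2814, 0.35]
orientation: [3.141, -0.001, 1.567]
contact_force: [0.3, -0.2, 0.2]
width: 0.0854
grasp_force: 0.0
```

```bash
python3 -c "
from h import *
to((.49,.035,.34))"
```

```text
t 2.35 tcp [0.4715 0.2814 0.35  ] d [-0.2463  0.0195  0.0098] w [ 0.001 -0.001 -0.004] F [ 0.3 -0.2  0.2] w 0.0854 g 0.0
```

Tool axes now: dx→+y, dy→+x, dz→down.

Emit:
drive_tool(deltas=[{"dx": -0.05, "dy": 0.004, "dz": 0, "wx": 0, "wy": 0, "wz": 0, "claw": 1}, {"dx": -0.1, "dy": 0.008, "dz": 0, "wx": 0, "wy": 0, "wz": 0, "claw": 1}, {"dx": -0.15, "dy": 0.012, "dz": 0, "wx": 0, "wy": 0, "wz": 0, "claw": 1}, {"dx": -0.2, "dy": 0.016, "dz": 0.005, "wx": 0, "wy": 0, "wz": 0, "claw": 1}, {"dx": -0.246, "dy": 0.02, "dz": 0.01, "wx": 0, "wy": 0, "wz": 0, "claw": 1}])

```text
time_s: 2.85
tcp_pos: [0.4907, 0.0349, 0.34]
orientation: [3.14, -0.001, 1.571]
contact_force: [1.0, 0.2, 0.6]
width: 0.0854
grasp_force: 0.0
```

Emit:
drive_tool(deltas=[{"dx": -0.05, "dy": 0, "dz": 0, "wx": 0, "wy": 0, "wz": 0, "claw": 1}, {"dx": -0.1, "dy": -0.002, "dz": 0, "wx": 0, "wy": 0, "wz": 0, "claw": 1}, {"dx": -0.15, "dy": -0.004, "dz": 0.01, "wx": 0, "wy": 0, "wz": 0, "claw": 1}, {"dx": -0.2, "dy": -0.006, "dz": 0.02, "wx": 0, "wy": 0, "wz": 0, "claw": 1}, {"dx": -0.245, "dy": -0.008, "dz": 0.04, "wx": 0, "wy": 0, "wz": 0, "claw": 1}])

```text
time_s: 3.35
tcp_pos: [0.4833, -0.209, 0.3013]
orientation: [3.137, -0.0, 1.571]
contact_force: [1.6, 0.1, -0.7]
width: 0.0856
grasp_force: 0.0
```

```bash
python3 -c "
from h import *
to((.484,-.245,.085))"
```

```text
t 3.35 tcp [ 0.4833 -0.209   0.3013] d [-0.036  -0.0003  0.2163] w [ 0.004 -0.     0.001] F [ 1.6  0.1 -0.7] w 0.0856 g 0.0
```

Emit:
drive_tool(deltas=[{"dx": -0.03, "dy": 0, "dz": 0.03, "wx": 0, "wy": 0, "wz": 0, "claw": 1}, {"dx": -0.036, "dy": 0, "dz": 0.07, "wx": 0, "wy": 0, "wz": 0, "claw": 1}, {"dx": -0.036, "dy": 0, "dz": 0.11, "wx": 0, "wy": 0, "wz": 0, "claw": 1}, {"dx": -0.036, "dy": 0, "dz": 0.13, "wx": 0, "wy": 0, "wz": 0, "claw": 1}, {"dx": -0.036, "dy": 0, "dz": 0.14, "wx": 0, "wy": 0, "wz": 0, "claw": 1}])

```text
time_s: 3.85
tcp_pos: [0.4819, -0.2419, 0.158]
orientation: [-3.139, -0.001, 1.571]
contact_force: [0.4, 0.5, 0.6]
width: 0.0852
grasp_force: 0.0
```

Run:
```python
from h import *
a=shot('side','s1')
for l in ['peg','cup_mouth']:
    for r in manip.landmark_of('side',l)[:3]: print(l,np.round(r['centre'],3),round(r['p'],2))
b=shot('top','t1')
for l in ['peg','cup_mouth','slot_pad']:
    for r in manip.landmark_of('top',l)[:3]: print(l,np.round(r['centre'],3),round(r['p'],2))
cv2.imwrite('pics/c1.png',np.hstack([cv2.resize(x[:,:,::-1],(390,334),interpolation=2) for x in(a[210:330,290:430],b[150:270,310:450])]))
to((.484,-.245,.085))
```

```text
peg [ 0.483 -0.244 -0.002] 0.57
cup_mouth [ 0.544 -0.285  0.058] 0.72
cup_mouth [ 0.482 -0.236  0.068] 0.67
peg [ 0.482 -0.245  0.002] 0.67
peg [ 0.686 -0.021  0.049] 0.47
cup_mouth [ 0.479 -0.239  0.066] 0.8
slot_pad [ 0.688 -0.021  0.043] 0.56
slot_pad [0.68  0.032 0.044] 0.49
t 4.2 tcp [ 0.4842 -0.2427  0.1616] d [-0.0023 -0.0004  0.0766] w [0.003 0.    0.001] F [-0.1 -1.  -0.7] w 0.0851 g 0.0
```

View pics/c1.png

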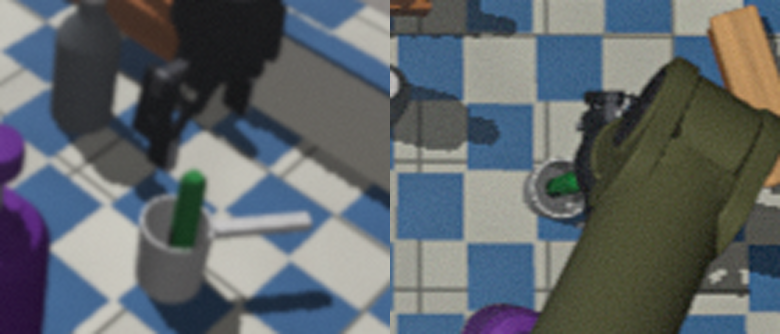

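The picture shows the fingers straddling the peg, with the peg at crop (190,205) and a finger on each side along x. I'm going down.

Emit:
drive_tool(deltas=[{"dx": -0.002, "dy": 0, "dz": 0.025, "wx": 0, "wy": 0, "wz": 0, "claw": 1}, {"dx": -0.002, "dy": 0, "dz": 0.05, "wx": 0, "wy": 0, "wz": 0, "claw": 1}, {"dx": -0.002, "dy": 0, "dz": 0.07, "wx": 0, "wy": 0, "wz": 0, "claw": 1}, {"dx": -0.002, "dy": 0, "dz": 0.077, "wx": 0, "wy": 0, "wz": 0, "claw": 1}, {"dx": -0.002, "dy": 0, "dz": 0.077, "wx": 0, "wy": 0, "wz": 0, "claw": 1}])

```text
time_s: 4.7
tcp_pos: [0.483, -0.2443, 0.083]
orientation: [-3.141, -0.0, 1.572]
contact_force: [-0.5, -0.8, 0.5]
width: 0.0854
grasp_force: 0.0
```

Emit:
drive_tool(deltas=[{"dx": 0, "dy": 0, "dz": 0, "wx": 0, "wy": 0, "wz": 0, "claw": -1}, {"dx": 0, "dy": 0, "dz": 0, "wx": 0, "wy": 0, "wz": 0, "claw": -1}, {"dx": 0, "dy": 0, "dz": 0, "wx": 0, "wy": 0, "wz": 0, "claw": -1}, {"dx": 0, "dy": 0, "dz": 0, "wx": 0, "wy": 0, "wz": 0, "claw": -1}, {"dx": 0, "dy": 0, "dz": 0, "wx": 0, "wy": 0, "wz": 0, "claw": -1}], squeeze=40)

```text
time_s: 5.2
tcp_pos: [0.4835, -0.2445, 0.0836]
orientation: [3.141, -0.0, 1.572]
contact_force: [-0.1, 0.1, 2.6]
width: 0.0201
grasp_force: 39.0
```

Emit:
drive_tool(deltas=[{"dx": 0, "dy": 0, "dz": 0, "wx": 0, "wy": 0, "wz": 0, "claw": -1}, {"dx": 0, "dy": 0, "dz": 0, "wx": 0, "wy": 0, "wz": 0, "claw": -1}, {"dx": 0, "dy": 0, "dz": -0.01, "wx": 0, "wy": 0, "wz": 0, "claw": -1}, {"dx": 0, "dy": 0, "dz": -0.025, "wx": 0, "wy": 0, "wz": 0, "claw": -1}, {"dx": 0, "dy": 0, "dz": -0.04, "wx": 0, "wy": 0, "wz": 0, "claw": -1}])

```text
time_s: 5.7
tcp_pos: [0.4831, -0.2445, 0.1243]
orientation: [-3.142, 0.0, 1.572]
contact_force: [0.8, 0.0, 0.1]
width: 0.0208
grasp_force: 39.1
```

Emit:
drive_tool(deltas=[{"dx": 0, "dy": 0, "dz": -0.035, "wx": 0, "wy": 0, "wz": 0, "claw": -1}, {"dx": 0, "dy": 0, "dz": -0.075, "wx": 0, "wy": 0, "wz": 0, "claw": -1}, {"dx": 0, "dy": 0, "dz": -0.115, "wx": 0, "wy": 0, "wz": 0, "claw": -1}, {"dx": 0, "dy": 0, "dz": -0.15, "wx": 0, "wy": 0, "wz": 0, "claw": -1}, {"dx": 0.02, "dy": 0.015, "dz": -0.17, "wx": 0, "wy": 0, "wz": 0, "claw": -1}])

```text
time_s: 6.2
tcp_pos: [0.4969, -0.2289, 0.2982]
orientation: [3.136, 0.002, 1.564]
contact_force: [0.2, -0.8, -0.1]
width: 0.021
grasp_force: 39.1
```

Run:
```python
from h import *
a=shot('side','s2')
for l in ['peg']:
    for r in manip.landmark_of('side',l)[:4]: print(l,np.round(r['centre'],3),round(r['p'],2))
to((.684,.037,.29))
cv2.imwrite('pics/c2.png',cv2.resize(a[130:330,240:440,::-1],(600,600),interpolation=2))
p=manip.sense()['tcp_pos'];print(proj('side',p), proj('side',p-[0,0,.082]),proj('side',p+[0,0,.043]))
```

```text
peg [ 0.688 -0.021  0.052] 0.68
peg [ 0.687 -0.075  0.05 ] 0.57
t 6.3 tcp [ 0.5015 -0.2222  0.2975] d [0.2582 0.1838 0.009 ] w [ 0.008 -0.     0.005] F [ 1.4 -0.  -0.9] w 0.021 g 39.119605645537376
(np.float64(367.9380760210015), np.float64(204.2747311976808)) (np.float64(362.23616744669687), np.float64(234.52873814349405)) (np.float64(371.222109601396), np.float64(186.84983329607638))
```

View pics/c2.png

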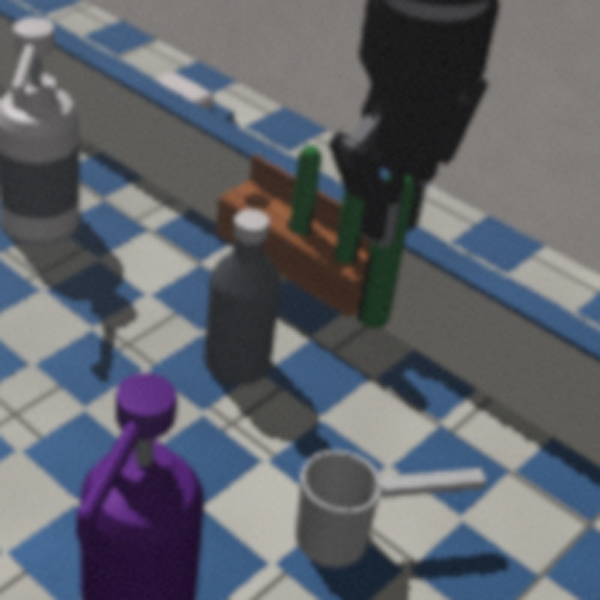

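Emit:
drive_tool(deltas=[{"dx": 0.04, "dy": 0.025, "dz": 0, "wx": 0, "wy": 0, "wz": 0, "claw": -1}, {"dx": 0.08, "dy": 0.055, "dz": 0, "wx": 0, "wy": 0, "wz": 0, "claw": -1}, {"dx": 0.12, "dy": 0.085, "dz": 0, "wx": 0, "wy": 0, "wz": 0, "claw": -1}, {"dx": 0.16, "dy": 0.115, "dz": 0, "wx": 0, "wy": 0, "wz": 0, "claw": -1}, {"dx": 0.2, "dy": 0.145, "dz": 0, "wx": 0, "wy": 0, "wz": 0, "claw": -1}])

```text
time_s: 6.8
tcp_pos: [0.6435, -0.0229, 0.2935]
orientation: [3.141, -0.0, 1.572]
contact_force: [0.7, -0.4, 0.3]
width: 0.0206
grasp_force: 39.1
```

Emit:
drive_tool(deltas=[{"dx": 0.03, "dy": 0.02, "dz": 0, "wx": 0, "wy": 0, "wz": 0, "claw": -1}, {"dx": 0.055, "dy": 0.037, "dz": 0.0, "wx": 0, "wy": 0, "wz": 0, "claw": -1}, {"dx": 0.057, "dy": 0.037, "dz": 0.02, "wx": 0, "wy": 0, "wz": 0, "claw": -1}, {"dx": 0.057, "dy": 0.037, "dz": 0.04, "wx": 0, "wy": 0, "wz": 0, "claw": -1}, {"dx": 0.057, "dy": 0.037, "dz": 0.05, "wx": 0, "wy": 0, "wz": 0, "claw": -1}])

```text
time_s: 7.3
tcp_pos: [0.6788, 0.0327, 0.2413]
orientation: [-3.139, 0.001, 1.572]
contact_force: [1.5, 0.1, -0.3]
width: 0.021
grasp_force: 39.3
```

Run:
```python
from h import *
for i in range(2): b=shot('top','t3')
for l in ['peg','slot_pad','rack']:
    for r in manip.landmark_of('top',l)[:4]: print('top',l,np.round(r['centre'],3),round(r['p'],2))
a=shot('side','s3')
for l in ['peg','slot_pad','rack']:
    for r in manip.landmark_of('side',l)[:4]: print(l,np.round(r['centre'],3),round(r['p'],2))
to((.684,.037,.2))
s=manip.sense();p=s['tcp_pos'];print(s['orientation'])
f=lambda q:np.round((np.array(q)-[270,130])*4) if 0 else np.round(q,1)
print(f(proj('side',p-[0,0,.082])),f(proj('side',p+[0,0,.043])),f(proj('side',(.684,.037,.085))))
cv2.imwrite('pics/c3.png',cv2.resize(a[130:260,270:400,::-1],(600,600),interpolation=2))
# green components
for n,im in(('side',a),('top',b)):
    x=im.astype(int); m=((x[:,:,1]>x[:,:,0]+15)&(x[:,:,1]>x[:,:,2]+10)).astype(np.uint8)
    k,_,st,ce=cv2.connectedComponentsWithStats(m)
    for i in range(1,k):
        if st[i,4]>25: print(n,st[i],np.round(ce[i],1))
```

```text
top peg [ 0.685 -0.019  0.046] 0.66
top peg [ 0.684 -0.076  0.05 ] 0.6
top rack [ 0.684 -0.017  0.041] 0.76
peg [ 0.687 -0.022  0.054] 0.73
peg [ 0.689 -0.076  0.048] 0.68
peg [0.675 0.03  0.166] 0.62
peg [ 0.566  0.243 -0.   ] 0.47
slot_pad [ 0.478 -0.238  0.   ] 0.63
rack [ 0.683 -0.018  0.039] 0.97
rack [ 0.571  0.245 -0.002] 0.64
t 7.75 tcp [0.6802 0.0326 0.2442] d [0.0044 0.0037 0.0442] w [ 0.002 -0.     0.001] F [ 1.   0.2 -0.7] w 0.021 g 39.25474975258112
[ 3.14006013e+00 -3.31535626e-04  1.57157087e+00]
[327.7 175.7] [331.8 136.3] [325.2 196.3]
side [326 135  10  41 164] [330.4 158.5]
side [338 179   8  29 152] [341.5 192.4]
side [352 187  10  30 165] [357.  201.6]
top [293 134   6  14  64] [295.3 140.1]
top [311 134   9  14  83] [315.  140.3]
```

View pics/c3.png

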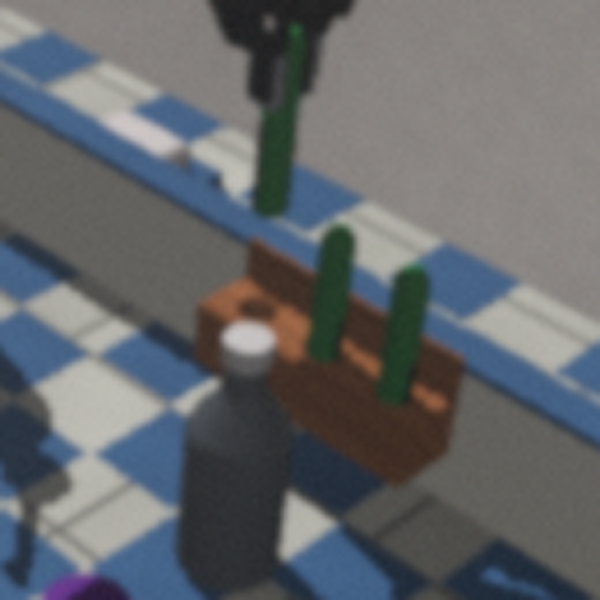

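Emit:
drive_tool(deltas=[{"dx": 0.002, "dy": 0.002, "dz": 0.02, "wx": 0, "wy": 0, "wz": 0, "claw": -1}, {"dx": 0.004, "dy": 0.004, "dz": 0.04, "wx": 0, "wy": 0, "wz": 0, "claw": -1}, {"dx": 0.004, "dy": 0.004, "dz": 0.06, "wx": 0, "wy": 0, "wz": 0, "claw": -1}, {"dx": 0.004, "dy": 0.004, "dz": 0.065, "wx": 0, "wy": 0, "wz": 0, "claw": -1}, {"dx": 0.004, "dy": 0.004, "dz": 0.065, "wx": 0, "wy": 0, "wz": 0, "claw": -1}])

```text
time_s: 8.25
tcp_pos: [0.6835, 0.0368, 0.1777]
orientation: [-3.14, 0.0, 1.572]
contact_force: [-0.4, -0.0, 0.1]
width: 0.0206
grasp_force: 39.3
```

```bash
cat > fit.py <<'E'
from h import *
from scipy.optimize import minimize
def sil(c,x,y,z0,z1,r=.011,S=8,box=(270,100,400,260)):
    t=np.linspace(0,2*np.pi,40); P=[proj(c,(x+rr*np.cos(a),y+rr*np.sin(a),z)) for z,rr in((z0,.0095),(z0+.0015,r),(z1-.0015,r),(z1,.0095)) for a in t]
    P=(np.array(P)-box[:2]+.5)*S; m=np.zeros(((box[3]-box[1])*S,(box[2]-box[0])*S),np.uint8)
    cv2.fillConvexPoly(m,cv2.convexHull(P.astype(np.float32)).round().astype(np.int32),1)
    return cv2.resize(m.astype(np.float32),(box[2]-box[0],box[3]-box[1]),interpolation=cv2.INTER_AREA)
def green(ims,box=(270,100,400,260)):
    x=np.mean(ims,0)[box[1]:box[3],box[0]:box[2]]; g=x[:,:,1]-np.maximum(x[:,:,0],x[:,:,2]); return np.clip(g/25,0,1)
def fit(G,x,y,z0,z1,fix=None):
    # fit x,y comparing within vertical-ish window
    def cost(q):
        s=sil('side',q[0],q[1],z0,z1); w=cv2.dilate(sil('side',x,y,z0,z1),np.ones((9,9)))>0
        return ((s-G)[w]**2).sum()
    return minimize(cost,[x,y],method='Nelder-Mead',options=dict(initial_simplex=[[x,y],[x+.004,y],[x,y+.004]],xatol=1e-4,fatol=1e-3))
E
python3 - <<'E'
from fit import *
ims=[manip.read_camera('side').astype(float) for _ in range(4)]
np.save('ims.npy',ims); G=green(ims); print(G.max())
s=manip.sense();p=s['tcp_pos'];print(p,s['contact_force'])
for x,y,z0,z1 in((.686,-.02,.085,.176),(.686,-.076,.085,.176),(p[0],p[1],p[2]-.0796,p[2])):
    r=fit(G,x,y,z0,z1);print(np.round(r.x,4),r.fun, len(ims))
cv2.imwrite('pics/c4.png',cv2.resize(np.mean(ims,0)[130:250,290:410,::-1].astype(np.uint8),(600,600),interpolation=2))
E
```

```text
1.0
[0.68465439 0.03663004 0.17970001] [ 0.62152725 -0.22521128  0.16096571]Traceback (most recent call last):
  File "<stdin>", line 6, in <module>
  File "fit.py", line 15, in fit
    return minimize(cost,[x,y],method='Nelder-Mead',options=dict(initial_simplex=[[x,y],[x+.004,y],[x,y+.004]],xatol=1e-4,fatol=1e-3))
    res = _minimize_neldermead(fun, x0, args, callback, bounds=bounds,
                               **options)
    fxr = func(xr)
    fx = function(np.copy(x), *(wrapper_args + args))
  File "fit.py", line 13, in cost
    s=sil('side',q[0],q[1],z0,z1); w=cv2.dilate(sil('side',x,y,z0,z1),np.ones((9,9)))>0
  File "fit.py", line 4, in sil
    t=np.linspace(0,2*np.pi,40); P=[proj(c,(x+rr*np.cos(a),y+rr*np.sin(a),z)) for z,rr in((z0,.0095),(z0+.0015,r),(z1-.0015,r),(z1,.0095)) for a in t]
                                    ~~~~^^^^^^^^^^^^^^^^^^^^^^^^^^^^^^^^^^^^^
  File "h.py", line 8, in proj
    k=manip.calibration(c); q=RR(k).T@(np.array(p)-np.array(k['eye']))
ValueError: time passes only in moves, steps and waits
```

```bash
sed -i "s/^def RR/import functools\ncal=functools.lru_cache(None)(manip.calibration)\ndef RR/; s/k=manip.calibration(c)/k=cal(c)/" h.py
cat > run.py <<'E'
from fit import *
import sys
ims=np.load('ims.npy'); G=green(ims)
s=manip.sense();p=s['tcp_pos'];print(p)
for x,y,z0,z1 in((.686,-.02,.085,.176),(.686,-.076,.085,.176),(p[0],p[1],p[2]-.0796,p[2])):
    r=fit(G,x,y,z0,z1);print(np.round(r.x,4),r.fun)
E
python3 run.py
python3 - <<'E'
from h import *
cv2.imwrite('pics/c4.png',cv2.resize(np.load('ims.npy').mean(0)[130:250,290:410,::-1].astype(np.uint8),(600,600),interpolation=2))
E
```

```text
[0.68465439 0.03663004 0.17970001]
[ 0.6813 -0.022 ] 52.793628125
[ 0.681 -0.077] 57.517513281250004
[0.6878 0.0399] 67.1846796875
```

View pics/c4.png

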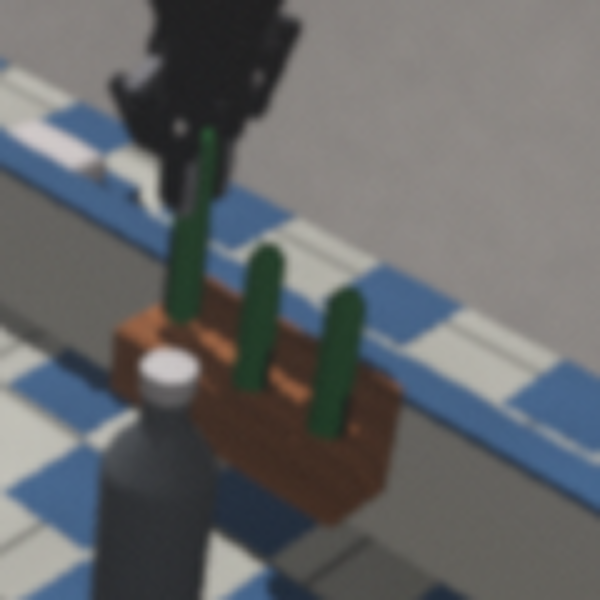

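```bash
cat > prof.py <<'E'
from fit import *
from scipy.ndimage import map_coordinates as mc
def prof(g,x,y,z0,z1,n):
    a=np.array(proj('side',(x,y,z0)));b=np.array(proj('side',(x,y,z1)));d=(b-a)/np.linalg.norm(b-a);nn=np.array([-d[1],d[0]])
    # along-axis profile averaged over +-2px ; lateral centroid
    L=np.linalg.norm(b-a); t=np.arange(-10,L+10,.25); u=np.arange(-6,6.01,.25)
    P=a+t[:,None,None]*d+u[None,:,None]*nn
    v=mc(g,[P[...,1],P[...,0]],order=1)
    mid=v[(t>L*.15)&(t<L*.4)]; mm=mid.mean(0); mm=np.clip(mm-.35*mm.max(),0,None); lat=(u*mm).sum()/mm.sum()
    al=v[:,np.abs(u-lat)<1.5].mean(1); h=al[(t>L*.15)&(t<L*.4)].mean()
    up=t[np.where((t<L*.2)&(al<h/2))[0].max()]
    hi=np.where((t>L*.5)&(al<h/2))[0]; 
    print(n,'lat',round(lat,2),'bottom',round(up,2),'top',round(t[hi.min()]-L,2) if len(hi) else None,'h',round(h,1),'bg',round(al[t<-5].mean(),1),'px per: nn',np.round(nn,2))
if __name__=='__main__':
    x=np.load('ims.npy').mean(0); g=x[:,:,1]-np.maximum(x[:,:,0],x[:,:,2])
    p=manip.sense()['tcp_pos']
    prof(g,.684,-.019,.085,.176,'b');prof(g,.684,-.075,.085,.176,'c');prof(g,p[0],p[1],p[2]-.0796,p[2],'held')
    for q in((.01,0,0),(0,.01,0),(0,0,.01)):
        print(q,np.array(proj('side',np.add((.684,.037,.1),q)))-proj('side',(.684,.037,.1)))
E
python3 prof.py
```

```text
b lat 0.33 bottom -2.5 top 0.61 h 19.2 bg -18.4 px per: nn [0.99 0.13]
c lat 0.31 bottom -2.75 top -0.08 h 19.5 bg -18.8 px per: nn [0.99 0.16]
held lat 0.16 bottom -1.25 top -2.7 h 18.8 bg -12.6 px per: nn [0.99 0.1 ]
(0.01, 0, 0) [ 2.27413351 -1.30413203]
(0, 0.01, 0) [-2.49820617 -1.48237382]
(0, 0, 0.01) [ 0.28691065 -2.76265128]
```

Emit:
drive_tool(deltas=[{"dx": 0, "dy": -0.001, "dz": 0.008, "wx": 0, "wy": 0, "wz": 0, "claw": -1}, {"dx": 0, "dy": -0.001, "dz": 0.014, "wx": 0, "wy": 0, "wz": 0, "claw": -1}, {"dx": 0, "dy": -0.001, "dz": 0.017, "wx": 0, "wy": 0, "wz": 0, "claw": -1}, {"dx": 0, "dy": -0.001, "dz": 0.019, "wx": 0, "wy": 0, "wz": 0, "claw": -1}, {"dx": 0, "dy": -0.001, "dz": 0.02, "wx": 0, "wy": 0, "wz": 0, "claw": -1}])

```text
time_s: 8.95
tcp_pos: [0.6834, 0.0369, 0.1582]
orientation: [3.14, -0.0, 1.572]
contact_force: [1.1, 0.1, 1.3]
width: 0.0208
grasp_force: 39.3
```

Run:
```python
from prof import *
s=manip.sense();p=s['tcp_pos'];print(p,s['contact_force'],s['moment'])
x=np.mean([manip.read_camera('side').astype(float) for _ in range(3)],0); g=x[:,:,1]-np.maximum(x[:,:,0],x[:,:,2])
s=manip.sense();p=s['tcp_pos'];print(p,s['contact_force'],s['moment'])
prof(g,p[0],p[1],p[2]-.0796,p[2],'held')
```

```text
[0.68344553 0.03691565 0.15822763] [1.08529364 0.07426851 1.26697095] [ 0.06183262 -0.51662313 -0.01536466]
[0.68332349 0.03692998 0.15818219] [ 2.58681159  0.25787202 -0.7796449 ] [ 0.09217269 -0.80918931  0.02448696]
held lat 0.41 bottom -0.25 top -2.43 h 19.2 bg -3.5 px per: nn [0.99 0.1 ]
```

Emit:
drive_tool(deltas=[{"dx": 0, "dy": 0.001, "dz": 0.0, "wx": 0, "wy": 0, "wz": 0, "claw": -1}, {"dx": 0, "dy": 0.001, "dz": 0.002, "wx": 0, "wy": 0, "wz": 0, "claw": -1}, {"dx": 0, "dy": 0.001, "dz": 0.005, "wx": 0, "wy": 0, "wz": 0, "claw": -1}, {"dx": 0, "dy": 0.001, "dz": 0.008, "wx": 0, "wy": 0, "wz": 0, "claw": -1}, {"dx": 0, "dy": 0.001, "dz": 0.01, "wx": 0, "wy": 0, "wz": 0, "claw": -1}])

```text
time_s: 9.6
tcp_pos: [0.6837, 0.0369, 0.1477]
orientation: [-3.141, -0.0, 1.572]
contact_force: [1.7, 0.2, -0.8]
width: 0.0206
grasp_force: 39.4
```

Run:
```python
from prof import *
manip.read_camera('side')
s=manip.sense();p=s['tcp_pos'];print(p,s['contact_force'],s['moment'])
```

```text
[0.68366366 0.03693158 0.14741256] [ 1.11312765  0.31865691 -1.13610221] [ 0.09681037 -0.42359539  0.01790436]
```

Emit:
drive_tool(deltas=[{"dx": 0, "dy": 0.001, "dz": 0.003, "wx": 0, "wy": 0, "wz": 0, "claw": -1}, {"dx": 0, "dy": 0.001, "dz": 0.006, "wx": 0, "wy": 0, "wz": 0, "claw": -1}, {"dx": 0, "dy": 0.001, "dz": 0.009, "wx": 0, "wy": 0, "wz": 0, "claw": -1}, {"dx": 0, "dy": 0.001, "dz": 0.012, "wx": 0, "wy": 0, "wz": 0, "claw": -1}, {"dx": 0, "dy": 0.001, "dz": 0.014, "wx": 0, "wy": 0, "wz": 0, "claw": -1}])

```text
time_s: 10.15
tcp_pos: [0.6846, 0.0368, 0.1336]
orientation: [-3.141, 0.0, 1.572]
contact_force: [-0.7, 0.3, 0.1]
width: 0.0208
grasp_force: 39.3
```

Emit:
drive_tool(deltas=[{"dx": 0, "dy": 0, "dz": 0.001, "wx": 0, "wy": 0, "wz": 0, "claw": -1}, {"dx": 0, "dy": 0, "dz": 0.002, "wx": 0, "wy": 0, "wz": 0, "claw": -1}, {"dx": 0, "dy": 0, "dz": 0.003, "wx": 0, "wy": 0, "wz": 0, "claw": -1}, {"dx": 0, "dy": 0, "dz": 0.004, "wx": 0, "wy": 0, "wz": 0, "claw": -1}, {"dx": 0, "dy": 0, "dz": 0.004, "wx": 0, "wy": 0, "wz": 0, "claw": -1}])

```text
time_s: 10.65
tcp_pos: [0.685, 0.0368, 0.1307]
orientation: [3.141, -0.0, 1.572]
contact_force: [-2.0, -0.3, 2.8]
width: 0.0206
grasp_force: 39.6
```

Run:
```python
from h import *
manip.read_camera('side')
s=manip.sense();p=s['tcp_pos'];print(p,s['contact_force'],s['moment'])
```

```text
[0.68502134 0.03682469 0.13069689] [-0.61451192 -0.0305142   3.16558884] [ 0.0080382   0.28265905 -0.02854494]
```

Emit:
drive_tool(deltas=[{"dx": 0, "dy": 0, "dz": 0.001, "wx": 0, "wy": 0, "wz": 0, "claw": 0}, {"dx": 0, "dy": 0, "dz": 0.0, "wx": 0, "wy": 0, "wz": 0, "claw": 0.3}, {"dx": 0, "dy": 0, "dz": 0, "wx": 0, "wy": 0, "wz": 0, "claw": 0.3}, {"dx": 0, "dy": 0, "dz": 0, "wx": 0, "wy": 0, "wz": 0, "claw": 0.3}, {"dx": 0, "dy": 0, "dz": -0.01, "wx": 0, "wy": 0, "wz": 0, "claw": 0.3}])

```text
time_s: 11.2
tcp_pos: [0.6838, 0.037, 0.1388]
orientation: [-3.139, 0.0, 1.572]
contact_force: [0.2, 0.5, -0.2]
width: 0.0556
grasp_force: 0.0
```

Emit:
drive_tool(deltas=[{"dx": 0, "dy": 0, "dz": -0.03, "wx": 0, "wy": 0, "wz": 0, "claw": 0.3}, {"dx": 0, "dy": 0, "dz": -0.07, "wx": 0, "wy": 0, "wz": 0, "claw": 0.3}, {"dx": 0, "dy": 0, "dz": -0.11, "wx": 0, "wy": 0, "wz": 0, "claw": 0.3}, {"dx": 0, "dy": 0, "dz": -0.15, "wx": 0, "wy": 0, "wz": 0, "claw": 0.3}, {"dx": 0, "dy": 0, "dz": -0.19, "wx": 0, "wy": 0, "wz": 0, "claw": 0.3}])

```text
time_s: 11.7
tcp_pos: [0.6846, 0.0366, 0.3329]
orientation: [3.14, -0.0, 1.572]
contact_force: [1.4, 0.1, -1.4]
width: 0.0555
grasp_force: 0.0
```

Run:
```python
from prof import *
x=np.mean([manip.read_camera('side').astype(float) for _ in range(3)],0); g=x[:,:,1]-np.maximum(x[:,:,0],x[:,:,2])
for n,y in(('held',.037),('b',-.019),('c',-.075)): prof(g,.684,y,.085,.176,n)
for c in('side','top'):
  if c=='top': manip.read_camera(c)
  for l in ['cup','cup_mouth','cup_handle']:
    for r in manip.landmark_of(c,l)[:2]: print(c,l,np.round(r['centre'],3),round(r['p'],2))
for y in (np.radians(54.3)+np.pi/2,): to((.545,-.286,.15),y)
```

```text
held lat 0.51 bottom -2.25 top 1.02 h 17.8 bg -4.4 px per: nn [0.99 0.1 ]
b lat 0.27 bottom -2.5 top 1.61 h 18.1 bg -25.6 px per: nn [0.99 0.13]
c lat 0.32 bottom -2.75 top 0.92 h 18.5 bg -26.8 px per: nn [0.99 0.16]
side cup [ 0.689 -0.077  0.049] 0.68
side cup [ 0.479 -0.237  0.   ] 0.61
side cup_mouth [ 0.485 -0.239  0.069] 0.79
side cup_handle [ 0.543 -0.284  0.06 ] 0.91
top cup [ 0.478 -0.24  -0.   ] 0.56
top cup_mouth [ 0.481 -0.238  0.069] 0.69
top cup_handle [ 0.543 -0.284  0.056] 0.62
t 12.2 tcp [0.6844 0.037  0.3287] d [-0.3228 -0.1393  0.1791] w [-0.002 -0.001 -0.947] F [ 0.5 -0.5 -0.6] w 0.0554 g 0.0
```

Emit:
drive_tool(deltas=[{"dx": -0.04, "dy": -0.017, "dz": 0, "wx": 0, "wy": 0, "wz": -0.14, "claw": 0.3}, {"dx": -0.08, "dy": -0.035, "dz": 0, "wx": 0, "wy": 0, "wz": -0.28, "claw": 0.3}, {"dx": -0.12, "dy": -0.052, "dz": 0, "wx": 0, "wy": 0, "wz": -0.42, "claw": 0.3}, {"dx": -0.16, "dy": -0.07, "dz": 0, "wx": 0, "wy": 0, "wz": -0.56, "claw": 0.3}, {"dx": -0.2, "dy": -0.087, "dz": 0, "wx": 0, "wy": 0, "wz": -0.7, "claw": 0.3}])

```text
time_s: 12.7
tcp_pos: [0.5968, -0.1646, 0.3296]
orientation: [-3.141, -0.001, 2.278]
contact_force: [0.3, -0.1, -0.3]
width: 0.0555
grasp_force: 0.0
```

Run:
```python
from h import *
to((.544,-.285,.15),np.radians(143.6))
```

```text
t 12.7 tcp [ 0.5968 -0.1646  0.3296] d [-0.0573 -0.1183  0.1796] w [-0.    -0.001 -0.229] F [ 0.3 -0.1 -0.3] w 0.0555 g 0.0
```

Emit:
drive_tool(deltas=[{"dx": -0.018, "dy": -0.038, "dz": 0.015, "wx": 0, "wy": 0, "wz": -0.08, "claw": 0.3}, {"dx": -0.037, "dy": -0.077, "dz": 0.035, "wx": 0, "wy": 0, "wz": -0.16, "claw": 0.3}, {"dx": -0.057, "dy": -0.118, "dz": 0.06, "wx": 0, "wy": 0, "wz": -0.23, "claw": 0.3}, {"dx": -0.057, "dy": -0.118, "dz": 0.11, "wx": 0, "wy": 0, "wz": -0.23, "claw": 0.3}, {"dx": -0.057, "dy": -0.118, "dz": 0.16, "wx": 0, "wy": 0, "wz": -0.23, "claw": 0.3}])

```text
time_s: 13.2
tcp_pos: [0.5436, -0.2856, 0.1704]
orientation: [3.141, 0.002, 2.497]
contact_force: [1.7, 1.1, 0.5]
width: 0.0556
grasp_force: 0.0
```

Run:
```python
from h import *
manip.read_camera('side')
to((.544,-.285,.04),np.radians(143.6))
```

```text
t 13.25 tcp [ 0.5389 -0.2812  0.1604] d [-0.0079  0.0004  0.1203] w [-0.004 -0.013 -0.007] F [-3.   2.5 -5.9] w 0.0556 g 0.0
```

Emit:
drive_tool(deltas=[{"dx": 0, "dy": 0, "dz": 0.03, "wx": 0, "wy": 0, "wz": 0, "claw": 0.3}, {"dx": 0, "dy": 0, "dz": 0.06, "wx": 0, "wy": 0, "wz": 0, "claw": 0.3}, {"dx": 0, "dy": 0, "dz": 0.075, "wx": 0, "wy": 0, "wz": 0, "claw": 0.3}, {"dx": 0, "dy": 0, "dz": 0.08, "wx": 0, "wy": 0, "wz": 0, "claw": 0.3}, {"dx": 0, "dy": 0, "dz": 0.08, "wx": 0, "wy": 0, "wz": 0, "claw": 0.3}])

```text
time_s: 13.75
tcp_pos: [0.5449, -0.2829, 0.0914]
orientation: [-3.141, -0.0, 2.502]
contact_force: [0.3, 0.4, 0.2]
width: 0.0555
grasp_force: 0.0
```

Run:
```python
from h import *
a=shot('side','s5')
to((.544,-.285,.04),np.radians(143.6))
cv2.imwrite('pics/c5.png',cv2.resize(a[230:350,310:430,::-1],(600,600),interpolation=2))
```

```text
t 13.8 tcp [ 0.5454 -0.2832  0.0923] d [ 0.0002 -0.0023  0.0523] w [ 0.     0.001 -0.004] F [ 0.6  0.7 -0.1] w 0.0553 g 0.0
```

View pics/c5.png

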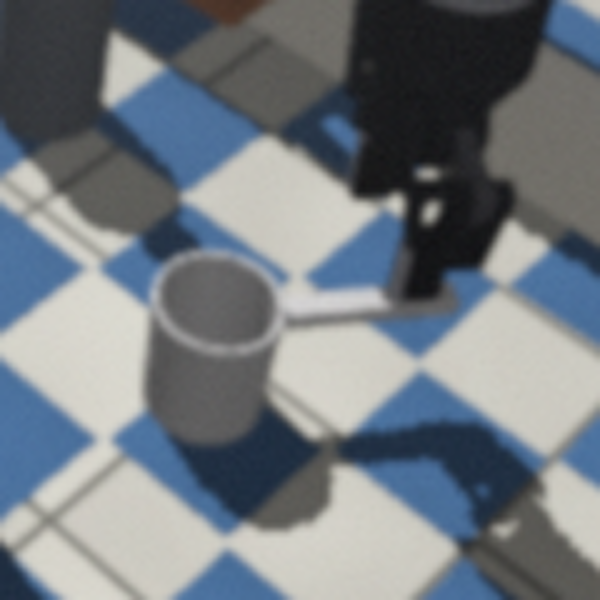

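The picture shows the cup empty and the near finger at crop (420,295), just in front of the handle. I'm going down with a 2 mm correction.

Emit:
drive_tool(deltas=[{"dx": 0, "dy": -0.002, "dz": 0.015, "wx": 0, "wy": 0, "wz": 0, "claw": 0.3}, {"dx": 0, "dy": -0.002, "dz": 0.03, "wx": 0, "wy": 0, "wz": 0, "claw": 0.3}, {"dx": 0, "dy": -0.002, "dz": 0.045, "wx": 0, "wy": 0, "wz": 0, "claw": 0.3}, {"dx": 0, "dy": -0.002, "dz": 0.053, "wx": 0, "wy": 0, "wz": 0, "claw": 0.3}, {"dx": 0, "dy": -0.002, "dz": 0.053, "wx": 0, "wy": 0, "wz": 0, "claw": 0.3}])

```text
time_s: 14.3
tcp_pos: [0.5422, -0.2839, 0.036]
orientation: [-3.141, -0.003, 2.502]
contact_force: [0.6, -0.1, 0.8]
width: 0.0555
grasp_force: 0.0
```

Emit:
drive_tool(deltas=[{"dx": 0, "dy": 0, "dz": 0, "wx": 0, "wy": 0, "wz": 0, "claw": -1}, {"dx": 0, "dy": 0, "dz": 0, "wx": 0, "wy": 0, "wz": 0, "claw": -1}, {"dx": 0, "dy": 0, "dz": 0, "wx": 0, "wy": 0, "wz": 0, "claw": -1}, {"dx": 0, "dy": 0, "dz": 0, "wx": 0, "wy": 0, "wz": 0, "claw": -1}, {"dx": 0, "dy": 0, "dz": 0, "wx": 0, "wy": 0, "wz": 0, "claw": -1}], squeeze=80)

```text
time_s: 14.8
tcp_pos: [0.544, -0.2848, 0.0388]
orientation: [3.141, 0.001, 2.502]
contact_force: [1.1, -0.2, 2.0]
width: 0.0123
grasp_force: 77.8
```

Run:
```python
from h import *
for c in('side','top'):
  manip.read_camera(c)
  for l in ['cup','cup_mouth']:
    for r in manip.landmark_of(c,l)[:2]: print(c,l,np.round(r['centre'],3),round(r['p'],2))
to((.544,-.285,.04),np.radians(143.6))
```

```text
side cup [ 0.691 -0.075  0.05 ] 0.63
side cup [ 0.481 -0.234 -0.001] 0.58
side cup_mouth [ 0.483 -0.24   0.071] 0.84
top cup [ 0.48  -0.238 -0.002] 0.72
top cup_mouth [ 0.478 -0.239  0.07 ] 0.65
t 15.1 tcp [ 0.5441 -0.2848  0.0387] d [ 0.     -0.0002 -0.0013] w [ 0.     0.002 -0.004] F [ 1.3 -1.2  3.8] w 0.0123 g 77.9553759098053
```

Emit:
drive_tool(deltas=[{"dx": 0, "dy": 0, "dz": -0.02, "wx": 0, "wy": 0, "wz": 0, "claw": -1}, {"dx": 0, "dy": 0, "dz": -0.06, "wx": 0, "wy": 0, "wz": 0, "claw": -1}, {"dx": 0, "dy": 0, "dz": -0.1, "wx": 0, "wy": 0, "wz": 0, "claw": -1}, {"dx": 0, "dy": 0, "dz": -0.14, "wx": 0, "wy": 0, "wz": 0, "claw": -1}, {"dx": 0, "dy": 0, "dz": -0.18, "wx": 0, "wy": 0, "wz": 0, "claw": -1}])

```text
time_s: 15.6
tcp_pos: [0.5425, -0.2842, 0.2187]
orientation: [-3.141, -0.002, 2.502]
contact_force: [0.3, -0.8, -1.9]
width: 0.0124
grasp_force: 78.0
```

Run:
```python
from h import *
to((.46,.0,.24),np.pi/2)
```

```text
t 15.6 tcp [ 0.5425 -0.2842  0.2187] d [ 0.2359  0.1786 -0.0209] w [-0.001 -0.002  0.931] F [ 0.3 -0.8 -1.9] w 0.0124 g 77.96845436096191
```

Emit:
drive_tool(deltas=[{"dx": 0.034, "dy": 0.025, "dz": -0.005, "wx": 0, "wy": 0, "wz": 0.13, "claw": -1}, {"dx": 0.067, "dy": 0.051, "dz": -0.01, "wx": 0, "wy": 0, "wz": 0.27, "claw": -1}, {"dx": 0.101, "dy": 0.077, "dz": -0.015, "wx": 0, "wy": 0, "wz": 0.4, "claw": -1}, {"dx": 0.135, "dy": 0.102, "dz": -0.02, "wx": 0, "wy": 0, "wz": 0.53, "claw": -1}, {"dx": 0.168, "dy": 0.128, "dz": -0.02, "wx": 0, "wy": 0, "wz": 0.66, "claw": -1}])

```text
time_s: 16.1
tcp_pos: [0.4875, -0.0912, 0.2375]
orientation: [-3.141, -0.001, 1.877]
contact_force: [0.5, 1.0, -1.9]
width: 0.0124
grasp_force: 78.0
```

Run:
```python
from h import *
to((.46,.0,.24),np.pi/2)
```

```text
t 16.1 tcp [ 0.4875 -0.0912  0.2375] d [ 0.0953  0.0013 -0.0024] w [-0.001 -0.001  0.306] F [ 0.5  1.  -1.9] w 0.0124 g 78.03343892097473
```

Emit:
drive_tool(deltas=[{"dx": 0.035, "dy": 0, "dz": 0, "wx": 0, "wy": 0, "wz": 0.1, "claw": -1}, {"dx": 0.07, "dy": 0, "dz": 0.0, "wx": 0, "wy": 0, "wz": 0.2, "claw": -1}, {"dx": 0.09, "dy": 0, "dz": 0.02, "wx": 0, "wy": 0, "wz": 0.28, "claw": -1}, {"dx": 0.09, "dy": 0, "dz": 0.06, "wx": 0, "wy": 0, "wz": 0.28, "claw": -1}, {"dx": 0.09, "dy": 0, "dz": 0.1, "wx": 0, "wy": 0, "wz": 0.28, "claw": -1}])

```text
time_s: 16.6
tcp_pos: [0.4605, -0.0058, 0.1367]
orientation: [3.141, -0.001, 1.604]
contact_force: [0.3, -0.1, -1.9]
width: 0.0121
grasp_force: 78.0
```

Run:
```python
from h import *
for i in range(2): a=shot('side','s6')
for c in('side','top'):
  if c=='top': b=shot(c,'t6')
  for l in ['cup_mouth','nozzle','head_top','dispenser']:
    for r in manip.landmark_of(c,l)[:4]: print(c,l,np.round(r['centre'],3),round(r['p'],2))
to((.502,.103,.08),np.pi/2)
```

```text
side cup_mouth [ 0.458 -0.003  0.15 ] 0.74
side cup_mouth [0.454 0.07  0.162] 0.72
side nozzle [0.301 0.28  0.197] 0.8
side nozzle [0.503 0.18  0.205] 0.64
side head_top [ 0.312 -0.188  0.232] 0.88
side head_top [0.38  0.329 0.238] 0.61
side head_top [0.584 0.488 0.002] 0.57
side head_top [0.576 0.244 0.232] 0.48
side dispenser [ 0.382  0.326 -0.001] 0.95
side dispenser [ 0.568  0.244 -0.003] 0.93
side dispenser [ 0.312 -0.188  0.002] 0.76
top cup_mouth [0.459 0.07  0.17 ] 0.71
top nozzle [0.504 0.182 0.202] 0.79
top nozzle [0.299 0.28  0.197] 0.66
top nozzle [ 0.231 -0.225  0.2  ] 0.61
top head_top [0.377 0.329 0.231] 0.94
top head_top [ 0.314 -0.187  0.235] 0.76
top head_top [0.572 0.243 0.238] 0.73
top head_top [0.504 0.18  0.2  ] 0.21
top dispenser [ 0.317 -0.185  0.003] 0.97
top dispenser [ 0.38   0.326 -0.002] 0.89
top dispenser [0.574 0.246 0.002] 0.73
top dispenser [0.686 0.037 0.052] 0.4
t 17.15 tcp [ 0.4619 -0.0067  0.1391] d [0.1083 0.0434 0.0593] w [ 0.002 -0.001  0.031] F [ 0.1  0.3 -1.2] w 0.0122 g 78.32491278648376
```

Emit:
drive_tool(deltas=[{"dx": 0, "dy": 0, "dz": 0.03, "wx": 0, "wy": 0, "wz": 0.03, "claw": -1}, {"dx": 0, "dy": 0, "dz": 0.065, "wx": 0, "wy": 0, "wz": 0.03, "claw": -1}, {"dx": 0.02, "dy": 0.01, "dz": 0.08, "wx": 0, "wy": 0, "wz": 0.03, "claw": -1}, {"dx": 0.05, "dy": 0.02, "dz": 0.085, "wx": 0, "wy": 0, "wz": 0.03, "claw": -1}, {"dx": 0.08, "dy": 0.034, "dz": 0.085, "wx": 0, "wy": 0, "wz": 0.03, "claw": -1}])

```text
time_s: 17.65
tcp_pos: [0.4919, 0.0748, 0.0522]
orientation: [-3.139, -0.0, 1.571]
contact_force: [0.5, -0.7, -1.0]
width: 0.0121
grasp_force: 78.3
```

Run:
```python
from h import *
manip.read_camera('side')
to((.503,.103,.0395),np.pi/2)
```

```text
t 17.7 tcp [0.4949 0.0819 0.0532] d [0.021  0.0082 0.0138] w [ 0.002 -0.004  0.007] F [ 2.8  5.1 -0.4] w 0.0122 g 78.33680391311646
```

Emit:
drive_tool(deltas=[{"dx": 0.01, "dy": 0.003, "dz": 0, "wx": 0, "wy": 0, "wz": 0, "claw": -1}, {"dx": 0.02, "dy": 0.005, "dz": 0, "wx": 0, "wy": 0, "wz": 0, "claw": -1}, {"dx": 0.027, "dy": 0.007, "dz": 0.004, "wx": 0, "wy": 0, "wz": 0, "claw": -1}, {"dx": 0.03, "dy": 0.007, "dz": 0.007, "wx": 0, "wy": 0, "wz": 0, "claw": -1}, {"dx": 0.03, "dy": 0.007, "dz": 0.007, "wx": 0, "wy": 0, "wz": 0, "claw": -1}])

```text
time_s: 18.2
tcp_pos: [0.4988, 0.1042, 0.0454]
orientation: [-3.14, -0.0, 1.572]
contact_force: [-0.1, 0.2, -1.4]
width: 0.0123
grasp_force: 78.4
```

Run:
```python
from h import *
for c in('side','top'):
  for i in range(2):
    a=manip.read_camera(c)
    for l in ['cup_mouth','nozzle']:
      for r in manip.landmark_of(c,l)[:4]:
        if abs(r['centre'][0]-.5)<.05: print(c,l,np.round(r['centre'],4),round(r['p'],2))
  S=(a[110:260,180:330] if c=='side' else a[120:270,150:300])[:,:,::-1]
  cv2.imwrite(f'pics/c6{c}.png',cv2.resize(S,(390,390),interpolation=2))
cv2.imwrite('pics/c6.png',np.hstack([cv2.imread('pics/c6side.png'),cv2.imread('pics/c6top.png')]))
to((.503,.103,.0395),np.pi/2)
```

```text
side cup_mouth [0.5006 0.1832 0.0722] 0.89
side nozzle [0.501  0.1813 0.2024] 0.53
side cup_mouth [0.4996 0.1825 0.0749] 0.98
side nozzle [0.5001 0.1813 0.203 ] 0.45
top cup_mouth [0.4969 0.1814 0.0771] 0.68
top nozzle [0.5008 0.1795 0.1988] 0.74
top cup_mouth [0.4998 0.1796 0.0724] 0.56
top cup_mouth [0.4977 0.1825 0.0067] 0.55
top nozzle [0.5011 0.1793 0.2005] 0.76
t 18.8 tcp [0.4995 0.1043 0.046 ] d [-0.0013  0.0035  0.0065] w [-0.    -0.001  0.001] F [ 0.5 -1.3 -1.4] w 0.0124 g 78.35634112358093
```

View pics/c6.png

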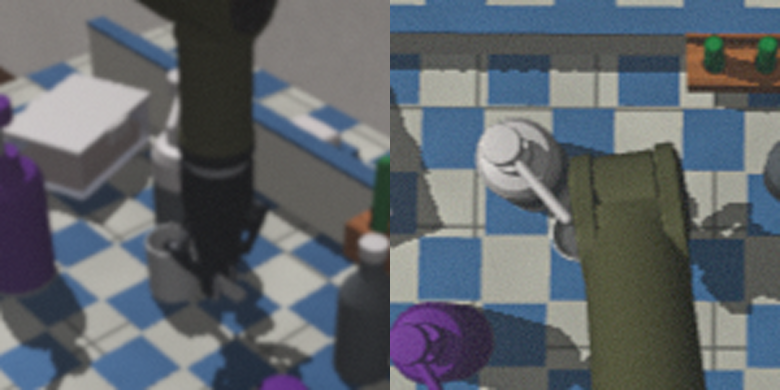

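The cup (crop left (180,265)) is under the spout, and the right half shows the spout tip over the cup's mouth at (570,220). I'll shift it +2 mm in x and −1 mm in y, then set it down.

Emit:
drive_tool(deltas=[{"dx": -0.001, "dy": 0.002, "dz": 0.001, "wx": 0, "wy": 0, "wz": 0, "claw": -1}, {"dx": -0.001, "dy": 0.002, "dz": 0.003, "wx": 0, "wy": 0, "wz": 0, "claw": -1}, {"dx": -0.001, "dy": 0.002, "dz": 0.005, "wx": 0, "wy": 0, "wz": 0, "claw": -1}, {"dx": -0.001, "dy": 0.002, "dz": 0.007, "wx": 0, "wy": 0, "wz": 0, "claw": -1}, {"dx": -0.001, "dy": 0.002, "dz": 0.0075, "wx": 0, "wy": 0, "wz": 0, "claw": -1}])

```text
time_s: 19.3
tcp_pos: [0.5015, 0.1031, 0.0386]
orientation: [-3.141, -0.0, 1.572]
contact_force: [-1.4, -1.8, 3.3]
width: 0.012
grasp_force: 79.0
```

Run:
```python
from h import *
manip.read_camera('side')
to((.502,.103,.0387),np.pi/2)
```

```text
t 19.35 tcp [0.5015 0.1031 0.0386] d [-0.0001  0.0005 -0.0001] w [-0.    -0.001  0.001] F [-1.1 -1.1  1.7] w 0.0127 g 78.89278650283813
```

Emit:
drive_tool(deltas=[{"dx": 0, "dy": 0, "dz": 0, "wx": 0, "wy": 0, "wz": 0, "claw": -0.1}, {"dx": 0, "dy": 0, "dz": 0, "wx": 0, "wy": 0, "wz": 0, "claw": -0.1}, {"dx": 0, "dy": 0, "dz": 0, "wx": 0, "wy": 0, "wz": 0, "claw": -0.1}, {"dx": 0, "dy": 0, "dz": 0, "wx": 0, "wy": 0, "wz": 0, "claw": -0.1}, {"dx": 0, "dy": 0, "dz": -0.005, "wx": 0, "wy": 0, "wz": 0, "claw": -0.1}])

```text
time_s: 19.85
tcp_pos: [0.5008, 0.1032, 0.043]
orientation: [-3.14, -0.0, 1.572]
contact_force: [-0.6, -0.7, -0.3]
width: 0.0384
grasp_force: 0.0
```

Emit:
drive_tool(deltas=[{"dx": 0, "dy": 0, "dz": -0.02, "wx": 0, "wy": 0, "wz": 0, "claw": -0.1}, {"dx": 0, "dy": 0, "dz": -0.05, "wx": 0, "wy": 0, "wz": 0, "claw": -0.1}, {"dx": 0, "dy": 0, "dz": -0.09, "wx": 0, "wy": 0, "wz": 0, "claw": -0.1}, {"dx": 0, "dy": 0, "dz": -0.13, "wx": 0, "wy": 0, "wz": 0, "claw": -0.1}, {"dx": 0, "dy": 0, "dz": -0.17, "wx": 0, "wy": 0, "wz": 0, "claw": -0.1}])

```text
time_s: 20.35
tcp_pos: [0.5013, 0.103, 0.2155]
orientation: [3.142, -0.001, 1.572]
contact_force: [-0.3, 0.9, 0.7]
width: 0.0385
grasp_force: 0.0
```

Emit:
drive_tool(deltas=[{"dx": 0, "dy": 0, "dz": -0.04, "wx": 0, "wy": 0, "wz": 0, "claw": -1}, {"dx": 0, "dy": 0, "dz": -0.08, "wx": 0, "wy": 0, "wz": 0, "claw": -1}, {"dx": -0.02, "dy": -0.0, "dz": -0.11, "wx": 0, "wy": 0, "wz": 0, "claw": -1}, {"dx": -0.06, "dy": 0.0, "dz": -0.12, "wx": 0, "wy": 0, "wz": 0, "claw": -1}, {"dx": -0.1, "dy": 0.0, "dz": -0.12, "wx": 0, "wy": 0, "wz": 0, "claw": -1}])

```text
time_s: 20.85
tcp_pos: [0.5026, 0.0024, 0.3361]
orientation: [3.137, -0.002, 1.574]
contact_force: [0.7, -0.7, -0.9]
width: -0.0001
grasp_force: 0.0
```

Run:
```python
from h import *
for c in('side','top'):
  for i in range(2):
    a=manip.read_camera(c)
    for l in ['cup_mouth','cup','nozzle','head_top','dispenser']:
      for r in manip.landmark_of(c,l)[:4]:
        if abs(r['centre'][0]-.54)<.06 and abs(r['centre'][1]-.21)<.06: print(c,l,np.round(r['centre'],4),round(r['p'],2))
  S=(a[110:260,180:330] if c=='side' else a[120:270,150:300])[:,:,::-1]
  cv2.imwrite(f'pics/c7{c}.png',cv2.resize(S,(390,390),interpolation=2))
cv2.imwrite('pics/c7.png',np.hstack([cv2.imread('pics/c7side.png'),cv2.imread('pics/c7top.png')]))
to((.572,.244,.3),np.pi/2)
```

```text
side cup_mouth [0.502  0.1828 0.0725] 0.91
side cup [ 0.4973  0.1848 -0.002 ] 0.8
side cup [0.5022 0.1812 0.0676] 0.45
side nozzle [0.4996 0.1825 0.2017] 0.64
side head_top [0.5743 0.2444 0.2336] 0.63
side dispenser [ 0.5687  0.2429 -0.0018] 0.89
side cup_mouth [0.5007 0.178  0.07  ] 0.78
side cup_mouth [0.5765 0.2406 0.2295] 0.71
side cup_mouth [ 0.4986  0.1874 -0.0017] 0.38
side cup [0.4992 0.1866 0.0028] 0.67
side cup [ 0.572   0.2424 -0.0019] 0.33
side nozzle [0.5014 0.1844 0.204 ] 0.54
side dispenser [5.707e-01 2.453e-01 1.000e-04] 0.6
top cup_mouth [0.4994 0.1811 0.0681] 0.88
top cup [ 0.499   0.1834 -0.0012] 0.94
top nozzle [0.5031 0.1814 0.1998] 0.88
top nozzle [0.5734 0.2401 0.235 ] 0.57
top head_top [0.5711 0.2434 0.2366] 0.87
top dispenser [0.574  0.242  0.0032] 0.83
top cup_mouth [0.5004 0.1815 0.0722] 0.97
top cup [ 0.498   0.1821 -0.0034] 0.89
top nozzle [0.5017 0.1789 0.1999] 0.8
top head_top [0.5721 0.2432 0.2344] 0.6
top dispenser [5.702e-01 2.453e-01 5.000e-04] 0.58
t 22.05 tcp [0.5017 0.0031 0.3334] d [0.2408 0.0707 0.0336] w [-0.    -0.001  0.001] F [ 0.8 -1.4 -0.1] w 0.0002 g 0.0
```

View pics/c7.png

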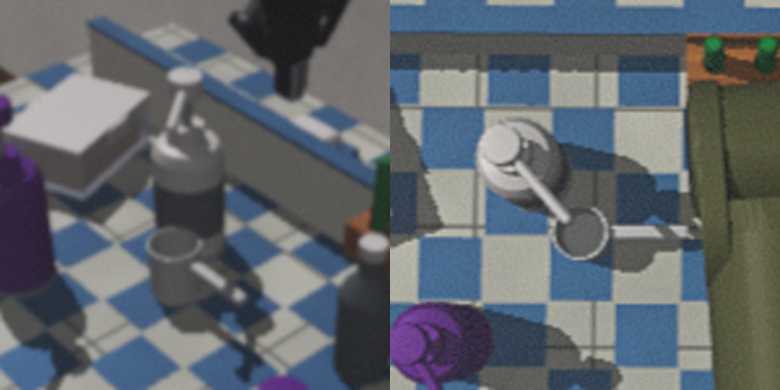

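The cup stands upright with its mouth (crop right (580,230)) under the spout, about 1 mm off by the fixes. Next is the plunger.

Emit:
drive_tool(deltas=[{"dx": 0.048, "dy": 0.014, "dz": 0, "wx": 0, "wy": 0, "wz": 0, "claw": -1}, {"dx": 0.096, "dy": 0.028, "dz": 0, "wx": 0, "wy": 0, "wz": 0, "claw": -1}, {"dx": 0.144, "dy": 0.042, "dz": 0, "wx": 0, "wy": 0, "wz": 0, "claw": -1}, {"dx": 0.192, "dy": 0.056, "dz": 0, "wx": 0, "wy": 0, "wz": 0, "claw": -1}, {"dx": 0.24, "dy": 0.07, "dz": 0, "wx": 0, "wy": 0, "wz": 0, "claw": -1}])

```text
time_s: 22.55
tcp_pos: [0.5717, 0.2453, 0.3335]
orientation: [-3.141, -0.001, 1.572]
contact_force: [1.2, -0.2, 0.9]
width: 0.0004
grasp_force: 0.0
```

Emit:
drive_tool(deltas=[{"dx": 0, "dy": 0, "dz": 0.02, "wx": 0, "wy": 0, "wz": 0, "claw": -1}, {"dx": 0, "dy": 0, "dz": 0.05, "wx": 0, "wy": 0, "wz": 0, "claw": -1}, {"dx": 0, "dy": 0, "dz": 0.07, "wx": 0, "wy": 0, "wz": 0, "claw": -1}, {"dx": 0, "dy": 0, "dz": 0.08, "wx": 0, "wy": 0, "wz": 0, "claw": -1}, {"dx": 0, "dy": 0, "dz": 0.08, "wx": 0, "wy": 0, "wz": 0, "claw": -1}])

```text
time_s: 23.05
tcp_pos: [0.5706, 0.2431, 0.2521]
orientation: [-3.139, 0.001, 1.572]
contact_force: [-0.3, -0.1, 0.3]
width: -0.0003
grasp_force: 0.0
```

Run:
```python
from h import *
manip.read_camera('side')
to((.572,.2435,.235),np.pi/2)
```

```text
t 23.1 tcp [0.5713 0.2433 0.2536] d [0.0002 0.0007 0.0186] w [-0.001 -0.001  0.001] F [ 0.8 -0.8  0.5] w 0.0001 g 0.0
```

Emit:
drive_tool(deltas=[{"dx": 0, "dy": 0, "dz": 0.01, "wx": 0, "wy": 0, "wz": 0, "claw": -1}, {"dx": 0, "dy": 0, "dz": 0.018, "wx": 0, "wy": 0, "wz": 0, "claw": -1}, {"dx": 0, "dy": 0, "dz": 0.026, "wx": 0, "wy": 0, "wz": 0, "claw": -1}, {"dx": 0, "dy": 0, "dz": 0.034, "wx": 0, "wy": 0, "wz": 0, "claw": -1}, {"dx": 0, "dy": 0, "dz": 0.04, "wx": 0, "wy": 0, "wz": 0, "claw": -1}])

```text
time_s: 23.6
tcp_pos: [0.5719, 0.2434, 0.214]
orientation: [3.14, -0.001, 1.572]
contact_force: [0.4, -0.4, 7.0]
width: 0.0002
grasp_force: 3.4
```

Emit:
drive_tool(deltas=[{"dx": 0, "dy": 0, "dz": 0.004, "wx": 0, "wy": 0, "wz": 0, "claw": -1}, {"dx": 0, "dy": 0, "dz": 0.007, "wx": 0, "wy": 0, "wz": 0, "claw": -1}, {"dx": 0, "dy": 0, "dz": 0.01, "wx": 0, "wy": 0, "wz": 0, "claw": -1}, {"dx": 0, "dy": 0, "dz": 0.011, "wx": 0, "wy": 0, "wz": 0, "claw": -1}, {"dx": 0, "dy": 0, "dz": 0.011, "wx": 0, "wy": 0, "wz": 0, "claw": -1}])

```text
time_s: 24.1
tcp_pos: [0.5719, 0.2435, 0.2051]
orientation: [3.14, -0.002, 1.572]
contact_force: [-3.2, -0.7, 11.8]
width: -0.0001
grasp_force: 6.3
```

Emit:
drive_tool(deltas=[{"dx": 0, "dy": 0, "dz": 0.001, "wx": 0, "wy": 0, "wz": 0, "claw": -1}, {"dx": 0, "dy": 0, "dz": 0.002, "wx": 0, "wy": 0, "wz": 0, "claw": -1}, {"dx": 0, "dy": 0, "dz": 0.002, "wx": 0, "wy": 0, "wz": 0, "claw": -1}, {"dx": 0, "dy": 0, "dz": 0.002, "wx": 0, "wy": 0, "wz": 0, "claw": -1}, {"dx": 0, "dy": 0, "dz": 0.002, "wx": 0, "wy": 0, "wz": 0, "claw": -1}])

```text
time_s: 24.6
tcp_pos: [0.572, 0.2435, 0.205]
orientation: [3.139, -0.003, 1.572]
contact_force: [-6.8, -3.1, 19.9]
width: -0.0001
grasp_force: 10.1
```

Emit:
drive_tool(deltas=[{"dx": 0, "dy": 0, "dz": 0.001, "wx": 0, "wy": 0, "wz": 0, "claw": -1}, {"dx": 0, "dy": 0, "dz": 0.001, "wx": 0, "wy": 0, "wz": 0, "claw": -1}, {"dx": 0, "dy": 0, "dz": 0.001, "wx": 0, "wy": 0, "wz": 0, "claw": -1}, {"dx": 0, "dy": 0, "dz": 0.001, "wx": 0, "wy": 0, "wz": 0, "claw": -1}, {"dx": 0, "dy": 0, "dz": 0.001, "wx": 0, "wy": 0, "wz": 0, "claw": -1}])

```text
time_s: 25.1
tcp_pos: [0.572, 0.2435, 0.2049]
orientation: [3.139, -0.004, 1.572]
contact_force: [-7.8, -2.5, 24.1]
width: -0.0
grasp_force: 12.1
```

Emit:
drive_tool(deltas=[{"dx": 0, "dy": 0, "dz": 0, "wx": 0, "wy": 0, "wz": 0, "claw": -1}, {"dx": 0, "dy": 0, "dz": 0, "wx": 0, "wy": 0, "wz": 0, "claw": -1}, {"dx": 0, "dy": 0, "dz": 0, "wx": 0, "wy": 0, "wz": 0, "claw": -1}, {"dx": 0, "dy": 0, "dz": 0, "wx": 0, "wy": 0, "wz": 0, "claw": -1}, {"dx": 0, "dy": 0, "dz": 0, "wx": 0, "wy": 0, "wz": 0, "claw": -1}])

```text
time_s: 25.6
tcp_pos: [0.5721, 0.2435, 0.2049]
orientation: [3.139, -0.004, 1.572]
contact_force: [-8.1, -4.1, 24.0]
width: 0.0
grasp_force: 12.1
```

Emit:
drive_tool(deltas=[{"dx": 0, "dy": 0, "dz": -0.008, "wx": 0, "wy": 0, "wz": 0, "claw": -1}, {"dx": 0, "dy": 0, "dz": -0.018, "wx": 0, "wy": 0, "wz": 0, "claw": -1}, {"dx": 0, "dy": 0, "dz": -0.03, "wx": 0, "wy": 0, "wz": 0, "claw": -1}, {"dx": 0, "dy": 0, "dz": -0.05, "wx": 0, "wy": 0, "wz": 0, "claw": -1}, {"dx": 0, "dy": 0, "dz": -0.08, "wx": 0, "wy": 0, "wz": 0, "claw": -1}])

```text
time_s: 26.1
tcp_pos: [0.57, 0.2429, 0.2779]
orientation: [-3.137, 0.001, 1.572]
contact_force: [0.3, 0.1, 0.7]
width: -0.0003
grasp_force: 0.0
```

Emit:
drive_tool(deltas=[{"dx": 0, "dy": 0, "dz": -0.03, "wx": 0, "wy": 0, "wz": 0, "claw": -1}, {"dx": -0.03, "dy": 0, "dz": -0.05, "wx": 0, "wy": 0, "wz": 0, "claw": -1}, {"dx": -0.07, "dy": 0, "dz": -0.05, "wx": 0, "wy": 0, "wz": 0, "claw": -1}, {"dx": -0.11, "dy": 0, "dz": -0.05, "wx": 0, "wy": 0, "wz": 0, "claw": -1}, {"dx": -0.15, "dy": 0, "dz": -0.05, "wx": 0, "wy": 0, "wz": 0, "claw": -1}])

```text
time_s: 26.6
tcp_pos: [0.5711, 0.0919, 0.3288]
orientation: [-3.14, -0.0, 1.573]
contact_force: [1.3, 0.4, 0.2]
width: 0.0
grasp_force: 0.0
```

Run:
```python
from h import *
for c in('side','top'):
  for i in range(2): a=shot(c,'f'+c)
  for l in ['cup_mouth','cup','nozzle','head_top','bottle','tub','brush','peg']:
    print(c,l,[(np.round(r['centre'],3).tolist(),round(r['p'],2)) for r in manip.landmark_of(c,l)[:4]])
s=manip.sense(); print(s['time_s'],s['tcp_pos'],s['qd'])
```

```text
side cup_mouth [([0.504, 0.182, 0.068], 0.81)]
side cup [([0.497, 0.188, -0.001], 0.87)]
side nozzle [([0.3, 0.279, 0.201], 0.7), ([0.501, 0.184, 0.203], 0.62), ([0.233, -0.226, 0.201], 0.58)]
side head_top [([0.306, -0.186, 0.234], 0.66), ([0.573, 0.243, 0.234], 0.6), ([0.377, 0.329, 0.236], 0.54)]
side bottle [([0.569, -0.048, -0.003], 0.76)]
side tub [([0.586, 0.49, -0.0], 0.65)]
side brush [([0.58, -0.456, -0.002], 0.55), ([0.502, 0.105, 0.058], 0.3)]
side peg [([0.687, 0.036, 0.054], 0.74), ([0.685, -0.019, 0.051], 0.56), ([0.69, -0.072, 0.052], 0.47)]
top cup_mouth [([0.499, 0.185, 0.068], 0.47)]
top cup [([0.499, 0.182, -0.002], 0.59)]
top nozzle [([0.233, -0.222, 0.198], 0.89), ([0.299, 0.281, 0.199], 0.76), ([0.504, 0.183, 0.198], 0.66), ([0.684, 0.037, 0.052], 0.3)]
top head_top [([0.379, 0.332, 0.234], 0.72), ([0.316, -0.186, 0.236], 0.7), ([0.572, 0.241, 0.237], 0.67)]
top bottle [([0.571, -0.053, 0.004], 0.8), ([0.684, 0.032, 0.051], 0.39)]
top tub [([0.584, 0.493, -0.002], 0.9)]
top brush [([0.578, -0.458, 0.002], 0.8)]
top peg [([0.684, 0.034, 0.051], 0.51), ([0.684, -0.076, 0.052], 0.45), ([0.687, -0.018, 0.048], 0.39)]
27.6 [0.57155431 0.09320495 0.32946311] [-4.07580612e-04  8.15630800e-04 -4.60471332e-04 -3.53723540e-04
 -1.71948015e-03 -1.21213267e-05 -1.36303176e-03]
```

View pics/fside.png

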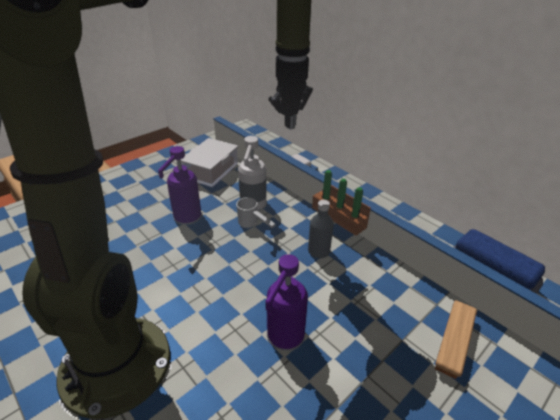

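The final picture shows all three pegs at one height in the rack (327–357, 185–203). The cup is under the white pump's spout at (247,212), the head is up again at (251,140), and the bystanders have not moved.

```bash
python3 -c "
from h import *
print(manip.finish_job())"
```

```text
the job is handed in; nothing more can be done
None
```

The job is done and handed in at about 28 s of the 72 s: the peg is home in the rack, the cup stands within about 2 mm of centre under the white pump's spout, and the plunger was held on its stop for over a second, then rose fully, with nothing else disturbed.

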